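# Find the sound spring latch and clear its slot stop from the test bed

## Robot

A 6-joint arm with a two-finger parallel gripper is mounted at the origin on the work surface. World frame = base frame: x ahead of the robot, y to its left, z up, the work surface at z = 0. Lengths are in m, angles in rad, forces in N, time in s.
With the tool pointing down it reaches from about 0.3 to 0.775 m from the base axis. Payload 14.6 kg.
Tool frame: the origin (TCP) lies on the centre line of the jaws, within the pads' length; the fingertips stand 19 mm ahead of it and the grasp point (between the pads) is the TCP; y points along the fingers, x is the direction in which the jaws open and shut, and the axes are right-handed (so a half turn about y gives the same grasp; the last joint's range is limited). The gripper opens to 94 mm and grips with 3 to 60 N. Pads are 16 mm wide; open, the fingers measure 119 mm over their backs; the gripper's body (75 mm by 177 mm) begins 78 mm behind the grasp point.
Start: joints at [-1.207, 0.3, 1.521, -0, 1.321, -0.067], TCP at [0.23, -0.5, 0.224] pointing down, gripper open.
Joint ranges: [-3.03, 3.03], [-0.79, 2.21], [0.23, 2.52], [-1.04, 4.18], [0, 3.07], [-2.55, 2.55]. Speed limits (rad/s): [2.22, 2.22, 2.57, 3.14, 3.14, 3.14].

## Interface

Orientations are given as [roll, pitch, yaw] about the fixed x, y, z axes, in that order (R = Rz(yaw) Ry(pitch) Rx(roll)).
In Python, from station import ctrl, optics gives the robot as it stands.
- The arm moves only by the tool jog_arm, never from a script. Its argument "targets" is a list of rows, each a list of 3 entries, a list of its own where there are three numbers: the finger opening in cm, from 0 to 9.4, then the shift along the tool's x, y, z in cm, then the turn about the tool's y in rad. A call has 1 to 10 rows; each row is the pose to reach, as a shift and turn from the pose commanded when the call began, along the tool's axes at that moment; what a row does not reach only later rows make up. A row lasts 1/10 s, in which the tool goes at most 50 mm and 8.59 degrees, less where a joint would pass 70% of its speed; a pose out of reach is approached as far as the arm can. A call with a gripper value outside its range is refused whole. The fingers move at their own pace and stop on an object; "grip_force" is the grip in N (left out, the last holds). Time passes only in rows, so rows that repeat a pose let the fingers close. It gives the time, the measured TCP pose, the force and the opening at its end, in the units of the state.
- ctrl.get_obs(): the state, without advancing time (a new reading comes with each control period).
- optics.camera(name): name is "side" or "top"; returns a dict with "img" (384x512x3 uint8, red, green, blue), "range_z" (384x512 float32, m along the optical axis (not along the pixel's ray), 0 where there is no reading), "camera_matrix" (3x3 intrinsics, pixels), "world_to_cam" (4x4, takes a point from world to camera coordinates). Camera axes: x right, y up, looking along -z (the intrinsics and any distortion apply to the point x, -y, -z); pixel columns grow to the right and rows downward; lengths in m; the calibration is good to about 2 mm. A picture is of the moment at which its call begins.
- ctrl.hand_in(): hands the job in, once; it reports no verdict.
The state is a dict: "time_s": time; "qpos": joint angles; "joint_vel": joint speeds; "tau": joint torques, N m; "ee_pos": TCP position; "eef_rot": TCP orientation; "force": force on the tool from outside, world axes, zero at the start; "moment": the same for the moment, N m; "grip_width": finger opening in m.
Only numpy, scipy, OpenCV 4.12 (cv2) and the standard library are available. Lean on these libraries where they do the work, as an engineer would, in place of code of your own. Each camera call takes 0.05 s, during which the arm holds its last target. There are 200 camera calls.

## Task

Each of the two blue stops on the grooved test bed is locked in its T-slot by a spring latch, and one of the latches has seized: press the red plungers gently to find the latch that clicks down within its limit of 12 N, never pressing either with more than 20 N. Slide the stop of the latch that clicked along its T-slot to the open end, lift it out, stand it upright on the black mat and let go of it. Then take it by its other two sides, as the channel's walls require, and set it gently, upright and with its foot across, in the free part of the green channel beside the stop already there; leave the other stop locked where it is and disturb nothing else.

Things in the scene. Friction and masses are not known exactly. Their poses are not given: they have to be found in the camera images.
- bed: Aluminium grooved bed 220 x 260 x 24 mm (x, y, z), fixed, origin at the centre of its underside, z up. T-slots along y at x = -45 mm (lane a) and +45 mm (lane b), closed at -y, open at +y (y = 130 mm). Guard walls to 60 mm beside the lanes, the middle one 38 mm thick. Latch housings 30 x 34 mm, 48 mm high, at x = -93 and +93 mm, y = 0.
- lane_a (a point): Middle of lane a at lip height: bed x = -45 mm, y = 0, 24 mm above its underside; y axis along the slot to the open end. Slot floor 4 mm up, undercut 36 mm wide to 16 mm up, gap between lips 18 mm. Walls 26 mm either side, 60 mm above the underside, run along the lane: a stop in it can only be gripped by its +y and -y faces, 44 mm apart.
- lane_b (a point): Middle of lane b at lip height: bed x = +45 mm, y = 0, 24 mm above its underside; y axis along the slot to the open end. Slot floor 4 mm up, undercut 36 mm wide to 16 mm up, gap between lips 18 mm. Walls 26 mm either side, 60 mm above the underside, run along the lane: a stop in it can only be gripped by its +y and -y faces, 44 mm apart.
- exit_a (a point): Floor of lane a's open end, 93 mm from the bed's middle along +y, 4 mm above its underside, axes as the bed. The lips end 41 mm before this point and the slot ends 37 mm after it; between, it is 36 mm wide up to the top. A stop with its centre here, or up to 15 mm before it, lifts straight out.
- exit_b (a point): Floor of lane b's open end, 93 mm from the bed's middle along +y, 4 mm above its underside, axes as the bed. The lips end 41 mm before this point and the slot ends 37 mm after it; between, it is 36 mm wide up to the top. A stop with its centre here, or up to 15 mm before it, lifts straight out.
- latch_a (a joint): Latch a in m: 0 locked, 0.014 clicked down (stays down). Its yellow arm crosses lane a at bed y = 0, 29 to 38 mm above the bed's underside, blocking the stop; clicked, it is level with the bed's top and the stop passes over. A sound latch clicks at 5 to 9 N on its plunger, a seized one needs over 25 N. Exactly one of a, b is sound, it varies and cannot be seen.
- latch_b (a joint): Latch b in m: 0 locked, 0.014 clicked down (stays down). Its yellow arm crosses lane b at bed y = 0, 29 to 38 mm above the bed's underside, blocking the stop; clicked, it is level with the bed's top and the stop passes over. A sound latch clicks at 5 to 9 N on its plunger, a seized one needs over 25 N. Exactly one of a, b is sound, it varies and cannot be seen.
- pad_a: Red plunger of latch a as a whole. Its origin lies on its axis, 84 mm below its top face.
- pad_b: Red plunger of latch b as a whole. Its origin lies on its axis, 84 mm below its top face.
- pad_a_top (a point): Centre of the top of latch a's red button (30 mm wide, on a 12 mm stem, top 84 mm above the bed's underside, at bed x = -93 mm, y = 0). Pressed straight down it springs 1.2 N per mm (12 N at about 10 mm, stop at 18 mm); it drops a further 14 mm when the latch clicks.
- pad_b_top (a point): Centre of the top of latch b's red button (30 mm wide, on a 12 mm stem, top 84 mm above the bed's underside, at bed x = +93 mm, y = 0). Pressed straight down it springs 1.2 N per mm (12 N at about 10 mm, stop at 18 mm); it drops a further 14 mm when the latch clicks.
- dog_a_mid (a point): Blue slot stop, 62 mm high, about 0.4 kg: steel foot 30 x 52 x 10 mm (x, y, z), neck 14 x 44 mm from 10 to 24 mm up, blue head 34 x 44 mm from 24 to 62 mm up. This point: its centre, 31 mm above its underside; y axis along the long way of the foot, z up. Starts in lane a, foot under the lips, on the -y side of the latch arm, its y along the slot.
- dog_b_mid (a point): Blue slot stop, 62 mm high, about 0.4 kg: steel foot 30 x 52 x 10 mm (x, y, z), neck 14 x 44 mm from 10 to 24 mm up, blue head 34 x 44 mm from 24 to 62 mm up. This point: its centre, 31 mm above its underside; y axis along the long way of the foot, z up. Starts in lane b, foot under the lips, on the -y side of the latch arm, its y along the slot.
- mat: Black rubber mat 110 x 110 x 3 mm fixed on the bench, origin at the centre of its underside.
- channel: Green U-shaped storage channel, fixed, 180 mm long (x axis), open at both ends and above; floor 3 mm, 62 mm between walls (inner faces y = -31, +31 mm), walls 5 mm thick, 55 mm high. Origin at the centre of its underside. Stops stand in it upright, foot from wall to wall (their y along its y, either way round).
- channel_free (a point): A free place on the channel's floor, 32 mm from its middle towards +x, 3 mm above its underside, axes as the channel. A stop standing here crosswise has only 9 mm between head and walls, too little for a finger: hold it by its 34 mm wide pair of faces (its +x and -x faces), fingers along the channel.
- stored_mid (a point): Bystander: a third stop of the same kind, already stored crosswise in the channel, 46 to 60 mm from its middle towards -x. This point is its centre.
- spray: Bystander: white contact-cleaner bottle with yellow label and red cap, 48 mm in diameter, 160 mm high, origin at the centre of its underside.
- meter: Bystander: yellow multimeter lying flat, 78 x 150 x 44 mm (x, y, z), origin at the centre of its underside.
- coupling: Bystander: aluminium shaft coupling standing on end, 48 mm in diameter, 48 mm high, origin at the centre of its underside.
Things that resemble listed ones, but are neither listed nor needed, are in the scene too. What is shaped like the part that bears dog_b_mid but orange or turquoise is not meant.

How it is judged:
By the outcome, as a careful person would: the job done as asked, in the order asked, and still so for the second after the job is handed in, with the robot touching nothing.
It also fails if it takes over 72 s, if anything falls off the work surface, if the arm or the gripper's body presses on something with over 40 N, if the wrist force passes 120 N, or if a joint passes its speed limit or range.

## Working session

There is one attempt and no reset: what is moved stays moved. The work goes in short steps, Python scripts to look and compute and a tool call to move; the robot and the scene stay as the last step left them, time stands still between calls to the robot, and variables do not carry over. Pictures are saved under pics/ and viewed, about 8 in all and at most 12, crops included, and the job is handed in when it is done.

Besides the shell and the picture viewer there is one more tool, called as name(argument=value, ...) on one line, values as JSON. jog_arm: Moves the arm, as the interface text tells. Its arguments: {"type":"object","properties":{"targets":{"type":"array","items":{"type":"array"}},"grip_force":{"type":"number"}},"required":["targets"]}

```bash
ls; mkdir -p pics; python3 - <<'E'
from station import ctrl, optics
import cv2,numpy as np
o=ctrl.get_obs();print(o)
for n in("top","side"):
    c=optics.camera(n);np.savez(f"pics/{n}0.npz",**c);cv2.imwrite(f"pics/{n}0.png",cv2.resize(c["img"][:,:,::-1],None,fx=1.5,fy=1.5));print(c["camera_matrix"],c["world_to_cam"],[k for k in c])
E
```

```text
pics
{'time_s': 0.0, 'qpos': array([-1.20663081e+00,  3.00431681e-01,  1.52157499e+00, -3.82120126e-05,
        1.32070298e+00, -6.65558350e-02]), 'joint_vel': array([ 0.00038791, -0.00122015, -0.00075414, -0.00156111, -0.00077588,
        0.00074518]), 'tau': array([-6.27059180e-04, -5.31805551e+01, -3.52735162e+01,  7.08354707e-02,
        2.44275777e-02, -1.38765149e-04]), 'ee_pos': array([ 0.22956468, -0.49953566,  0.22391052]), 'eef_rot': array([-1.57075897e+00,  1.11698746e-03, -1.14006548e+00]), 'force': array([-0.36480631,  0.73091537,  1.05705945]), 'moment': array([ 2.45128347e-02,  1.51435781e-05, -8.84088271e-03]), 'grip_width': 0.09405858520983658}
[[367.30978694   0.         254.6702332 ]
 [  0.         367.30978694 194.27264655]
 [  0.           0.           1.        ]] [[ 2.30733787e-02 -9.99733763e-01  1.46331215e-04 -2.24334757e-02]
 [ 9.80038030e-01  2.26477210e-02  1.97515924e-01 -5.78732550e-01]
 [-1.97466652e-01 -4.41394957e-03  9.80299668e-01 -9.42563344e-01]
 [ 0.00000000e+00  0.00000000e+00  0.00000000e+00  1.00000000e+00]] ['img', 'range_z', 'camera_matrix', 'world_to_cam']
[[432.89808823   0.         255.48974891]
 [  0.         432.89808823 192.38778561]
 [  0.           0.           1.        ]] [[-0.82131633 -0.5701204   0.02005546  0.45664254]
 [ 0.36039522 -0.49129234  0.79293576 -0.2744147 ]
 [-0.44221576  0.65847898  0.60897508 -0.89988084]
 [ 0.          0.          0.          1.        ]] ['img', 'range_z', 'camera_matrix', 'world_to_cam']
```

View pics/top0.png

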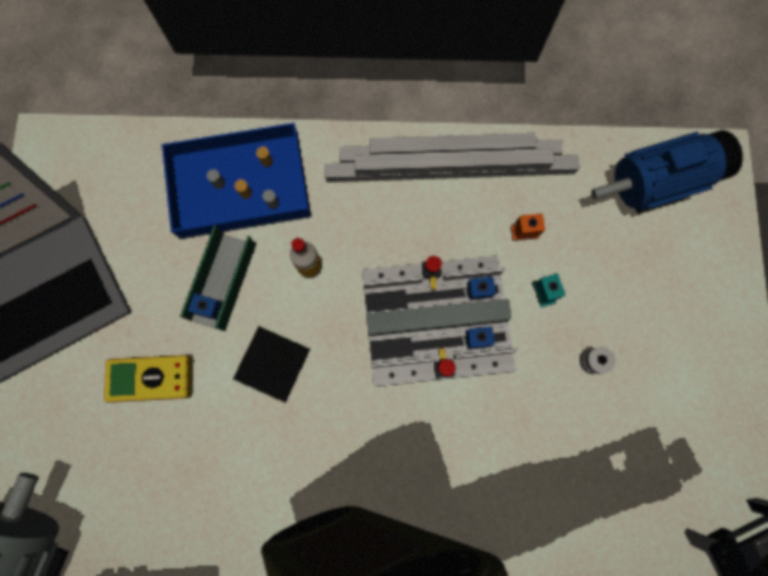

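View pics/side0.png

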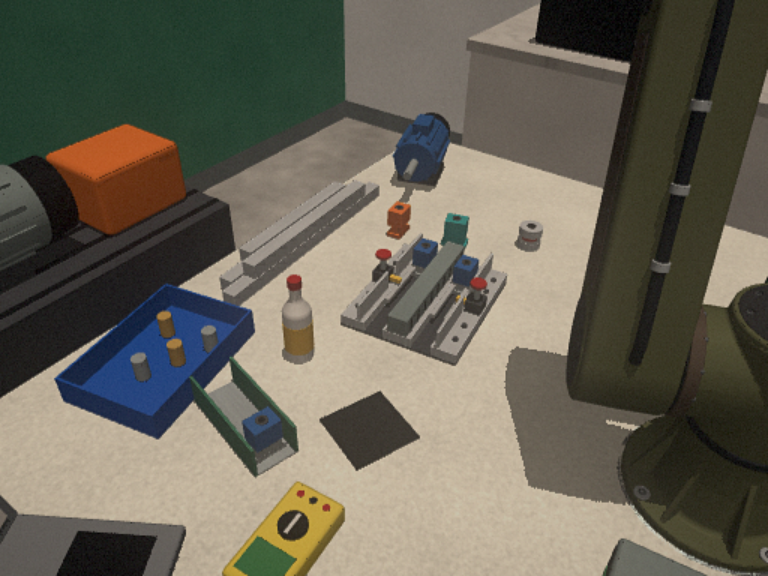

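The top view shows bed, plungers at about (433,264) and (446,368), blue stops at (482,287) and (480,338), mat at (272,364), channel at (218,278), and spray at (306,258). The side view agrees. Open ends face world +y, so lane b is the farther one. Next I'll measure.

```bash
cat > h.py <<'E'
import numpy as np,cv2
def load(n): return dict(np.load(f"pics/{n}.npz"))
def snap(n,name):
    from station import optics
    c=optics.camera(n); np.savez(f"pics/{name}.npz",**c); return c
def cloud(c):
    K=c["camera_matrix"];Z=c["range_z"];v,u=np.mgrid[:384,:512]
    P=np.stack([(u-K[0,2])/K[0,0]*Z,-(v-K[1,2])/K[1,1]*Z,-Z],-1)
    T=np.linalg.inv(c["world_to_cam"]); W=P@T[:3,:3].T+T[:3,3]; W[Z==0]=np.nan; return W
def ray(c,u,v,z):
    K=c["camera_matrix"];T=np.linalg.inv(c["world_to_cam"])
    d=T[:3,:3]@np.array([(u-K[0,2])/K[0,0],-(v-K[1,2])/K[1,1],-1]);o=T[:3,3]
    return o+d*(z-o[2])/d[2]
def blobs(c,m,amin=15):
    n,l,s,ce=cv2.connectedComponentsWithStats(m.astype(np.uint8))
    return [(l==i,s[i],ce[i]) for i in range(1,n) if s[i,4]>=amin]
def hsv(c): return cv2.cvtColor(c["img"],cv2.COLOR_RGB2HSV)
def rect(W,m):
    p=W[m][:,:2].astype(np.float32);return cv2.minAreaRect(p)
E
python3 - <<'E'
from h import *
np.set_printoptions(precision=4,suppress=True)
for n in("top0","side0"):
    c=load(n);W=cloud(c);H=hsv(c);h,s,v=H[...,0],H[...,1],H[...,2]
    print(n,"table z",np.nanmedian(W[...,2]))
    ok=~np.isnan(W[...,0])
    sel={"red":((h<6)|(h>174))&(s>150)&(v>60),"blue":(h>100)&(h<125)&(s>100)&(v>40),"black":(v<45)&(s<120),"green":(h>50)&(h<85)&(s>60)&(v<120),"yel":(h>20)&(h<32)&(s>140)&(v>90)}
    for k,m in sel.items():
        for b,st,ce in blobs(c,m&ok&(np.abs(W[...,0]-.5)<.4)&(W[...,2]>-.02)&(W[...,2]<.25)):
            p=W[b];zt=np.percentile(p[:,2],90);t=b&(W[...,2]>zt-.006)
            r=rect(W,t); print(k,st,"z90 %.3f"%zt,"mean",p.mean(0),"toprect",np.round(r[0],4),np.round(r[1],4),round(r[2],1))
E
```

```text
top0 table z -0.0002688159279511382
red [  0 137  24  12  34] z90 0.093 mean [0.7015 0.6515 0.0904] toprect [0.7009 0.6521] [0.0036 0.0659] 29.9
red [195 159   8   9  56] z90 0.162 mean [0.6346 0.132  0.1594] toprect [0.6351 0.1324] [0.0189 0.0194] 38.7
red [284 171  10  10  84] z90 0.085 mean [ 0.627  -0.0989  0.0826] toprect [ 0.6278 -0.0988] [0.0246 0.0254] 89.5
red [292 240  11  11  99] z90 0.086 mean [ 0.4435 -0.1219  0.0825] toprect [ 0.4431 -0.1217] [0.0258 0.026 ] 1.0
blue [ 108   85   98   73 4540] z90 0.044 mean [0.8035 0.288  0.0108] toprect [0.7998 0.2802] [0.1825 0.2587] 11.5
blue [ 417   89   67   50 2073] z90 0.144 mean [ 0.8068 -0.5366  0.1132] toprect [ 0.8192 -0.5383] [0.0407 0.0667] 19.7
blue [  0 130  15   8  24] z90 0.124 mean [0.7147 0.6484 0.1212] toprect [0.715  0.6471] [0.0045 0.0393] 27.5
blue [313 184  18  15 194] z90 0.068 mean [ 0.59   -0.1886  0.0633] toprect [ 0.5909 -0.1889] [0.0333 0.0434] 6.3
blue [125 195  20  17 193] z90 0.067 mean [0.5456 0.3145 0.0631] toprect [0.5457 0.314 ] [0.0448 0.0335] 76.7
blue [311 218  19  14 187] z90 0.068 mean [ 0.4995
[... 6402 characters left out ...]
9] [0.0063 0.0236] 78.2
black [  39  354   65   30 1446] z90 0.018 mean [0.5823 0.5486 0.0163] toprect [0.5819 0.5487] [0.101  0.0594] 31.2
green [294 147  18  16 195] z90 0.056 mean [ 0.5906 -0.3061  0.0347] toprect [ 0.5866 -0.3042] [0.0438 0.0179] 37.0
green [154 238  43  47  98] z90 0.056 mean [0.5888 0.2673 0.0545] toprect [0.5927 0.2664] [0.0046 0.1753] 74.9
green [126 251  43  50 138] z90 0.056 mean [0.6171 0.3291 0.0529] toprect [0.6109 0.3304] [0.0052 0.1777] 74.6
green [156 358  41  26 654] z90 0.038 mean [0.4144 0.4519 0.0361] toprect [0.4125 0.4537] [0.0581 0.0449] 3.6
yel [ 148  321   81   63 1800] z90 0.037 mean [0.4097 0.3974 0.0333] toprect [0.4135 0.4142] [0.0771 0.1484] 4.4
```

```bash
cat >> h.py <<'E'
def to(*targets):
    "targets (x,y,z,psi_deg) world -> shift cm in present tool axes, turn"
    from station import ctrl
    o=ctrl.get_obs();p=o["ee_pos"];r=o["eef_rot"];psi=r[2]
    ax=np.array([[np.cos(psi),np.sin(psi),0],[0,0,-1],[-np.sin(psi),np.cos(psi),0]])
    print("t %.2f p"%o["time_s"],p.round(4),"psi %.2f"%np.degrees(psi),"q",o["qpos"].round(2),"F",o["force"].round(1),"w %.4f"%o["grip_width"])
    for t in targets:
        print(t,"shift",(ax@(np.array(t[:3])-p)*100).round(2),"turn",round(psi-np.radians(t[3]),3))
E
cat > g.py <<'E'
import numpy as np
B=np.array([.5358,-.1106]);yaw=np.radians(7.3)
def bed(x,y): return B+np.array([x*np.cos(yaw)-y*np.sin(yaw),x*np.sin(yaw)+y*np.cos(yaw)])
E
python3 - <<'E'
from h import *;from g import *
to((.4434,-.1222,.125,-82.7),(.6281,-.0988,.125,-82.7))
E
```

```text
t 0.10 p [ 0.2296 -0.4995  0.224 ] psi -65.31 q [-1.21  0.3   1.52  0.    1.32 -0.07] F [-0.2  0.2  0.2] w 0.0943
(0.4434, -0.1222, 0.125, -82.7) shift [-25.36   9.9   35.18] turn 0.303
(0.6281, -0.0988, 0.125, -82.7) shift [-19.77   9.9   52.94] turn 0.303
```

jog_arm(targets=[[0,[-1.3,0.5,1.8],0.03],[0,[-4,1.5,5.5],0.08],[0,[-7,2.7,9.7],0.12],[0,[-10,3.9,13.9],0.16],[0,[-13,5.1,18],0.2],[0,[-16,6.2,22.2],0.24],[0,[-19,7.4,26.4],0.28],[0,[-22,8.6,30.5],0.303],[0,[-24.4,9.5,33.9],0.303],[0,[-25.4,9.9,35.2],0.303]], grip_force=20)

```text
time_s: 1.1
ee_pos: [0.4441, -0.119, 0.1245]
eef_rot: [-1.572, 0.001, -1.441]
force: [0.0, -0.7, 1.0]
grip_width: 0.017
```

jog_arm(targets=[[0,[0,0,0],0],[0,[0,0,0],0],[0,[0,0,0],0]])

```text
time_s: 1.4
ee_pos: [0.4432, -0.1227, 0.1256]
eef_rot: [-1.571, -0.0, -1.444]
force: [-0.9, -0.7, 0.6]
grip_width: 0.0007
```

```bash
python3 - <<'E'
from h import *;from g import *
to((.4434,-.1222,.105,-82.7))
E
```

```text
t 1.40 p [ 0.4432 -0.1227  0.1256] psi -82.73 q [-0.35  0.22  1.88 -0.    1.05  1.09] F [-0.9 -0.7  0.6] w 0.0007
(0.4434, -0.1222, 0.105, -82.7) shift [-0.05  2.06  0.03] turn -0.0
```

jog_arm(targets=[[0,[0,0.7,0],0],[0,[0,1.4,0],0],[0,[0,1.9,0],0],[0,[0,2.1,0],0],[0,[0,2.3,0],0],[0,[0,2.5,0],0],[0,[0,2.5,0],0]])

```text
time_s: 2.1
ee_pos: [0.4435, -0.122, 0.1004]
eef_rot: [-1.571, -0.0, -1.443]
force: [-0.4, 0.1, 1.5]
grip_width: 0.0007
```

jog_arm(targets=[[0,[0,0.1,0],0],[0,[0,0.2,0],0],[0,[0,0.3,0],0],[0,[0,0.4,0],0],[0,[0,0.5,0],0],[0,[0,0.5,0],0]])

```text
time_s: 2.7
ee_pos: [0.4436, -0.122, 0.0957]
eef_rot: [-1.57, -0.0, -1.443]
force: [-1.3, -0.3, 6.6]
grip_width: 0.0005
```

jog_arm(targets=[[0,[0,0.1,0],0],[0,[0,0.15,0],0],[0,[0,0.15,0],0]])

```text
time_s: 3.0
ee_pos: [0.4437, -0.122, 0.0943]
eef_rot: [-1.57, -0.0, -1.443]
force: [-2.8, -0.4, 8.9]
grip_width: 0.0007
```

jog_arm(targets=[[0,[0,0.1,0],0],[0,[0,0.1,0],0]])

```text
time_s: 3.2
ee_pos: [0.4437, -0.1221, 0.0934]
eef_rot: [-1.57, -0.0, -1.443]
force: [-1.8, -0.1, 9.4]
grip_width: 0.0005
```

jog_arm(targets=[[0,[0,0.1,0],0],[0,[0,0.1,0],0],[0,[0,0.1,0],0]])

```text
time_s: 3.5
ee_pos: [0.4438, -0.1221, 0.0926]
eef_rot: [-1.57, -0.001, -1.443]
force: [-1.5, 0.7, 10.0]
grip_width: 0.0006
```

```bash
python3 - <<'E'
from h import *;from g import *
c=snap("top","top1");W=cloud(c);H=hsv(c);h,s,v=H[...,0],H[...,1],H[...,2]
for b,st,ce in blobs(c,(h>18)&(h<34)&(s>120)&(v>80)&(np.abs(W[...,1]+.11)<.06),5): print("yel",st,W[b].mean(0),W[b][:,2].max())
to((.4434,-.1222,.125,-82.7),(.6281,-.0988,.125,-82.7))
E
```

```text
yel [287 184   4   9  29] [ 0.60258076 -0.10245724  0.03755076] 0.046054983566721774
t 3.55 p [ 0.4438 -0.1221  0.0926] psi -82.68 q [-0.35  0.27  1.9  -0.    0.97  1.09] F [-2.1  0.  11.7] w 0.0005
(0.4434, -0.1222, 0.125, -82.7) shift [ 0.01 -3.24 -0.04] turn 0.0
(0.6281, -0.0988, 0.125, -82.7) shift [ 0.04 -3.24 18.58] turn 0.0
```

Latch a holds 10–12 N at 10 mm of travel without clicking, so it has seized. Latch b next.

jog_arm(targets=[[0,[0,-1,0],0],[0,[0,-3,0.5],0],[0,[0,-3.4,3],0],[0,[0,-3.4,7],0],[0,[0,-3.4,11],0],[0,[0,-3.4,15],0],[0,[0,-3.2,17.7],0],[0,[0,-2.5,18.6],0],[0,[0,-1.5,18.6],0],[0,[0,-1.2,18.6],0]])

```text
time_s: 4.55
ee_pos: [0.6263, -0.0983, 0.102]
eef_rot: [-1.574, 0.001, -1.443]
force: [-0.8, -0.5, 0.4]
grip_width: 0.0003
```

jog_arm(targets=[[0,[0,0.1,0],0],[0,[0,0.2,0],0],[0,[0,0.3,0],0],[0,[0,0.4,0],0],[0,[0,0.5,0],0],[0,[0,0.6,0],0],[0,[0,0.6,0],0]])

```text
time_s: 5.25
ee_pos: [0.6279, -0.0983, 0.0981]
eef_rot: [-1.571, -0.0, -1.443]
force: [-1.7, -1.4, 3.7]
grip_width: 0.0003
```

jog_arm(targets=[[0,[0,0.1,0],0],[0,[0,0.2,0],0],[0,[0,0.2,0],0]])

```text
time_s: 5.55
ee_pos: [0.628, -0.0983, 0.096]
eef_rot: [-1.571, -0.0, -1.443]
force: [-2.7, -0.3, 4.7]
grip_width: 0.0004
```

jog_arm(targets=[[0,[0,0.1,0],0],[0,[0,0.2,0],0],[0,[0,0.2,0],0]])

```text
time_s: 5.85
ee_pos: [0.628, -0.0983, 0.0942]
eef_rot: [-1.571, -0.0, -1.443]
force: [-3.0, -0.6, 7.1]
grip_width: 0.0004
```

jog_arm(targets=[[0,[0,0.1,0],0],[0,[0,0.1,0],0]])

```text
time_s: 6.05
ee_pos: [0.6279, -0.0983, 0.0932]
eef_rot: [-1.571, -0.0, -1.443]
force: [-3.1, -1.2, 6.6]
grip_width: 0.0008
```

jog_arm(targets=[[0,[0,0.1,0],0],[0,[0,0.1,0],0],[0,[0,0.1,0],0]])

```text
time_s: 6.35
ee_pos: [0.6279, -0.0981, 0.0915]
eef_rot: [-1.571, 0.0, -1.443]
force: [0.3, 0.6, -0.5]
grip_width: 0.0005
```

```bash
python3 - <<'E'
from h import *;from g import *
c=snap("side","side1");W=cloud(c);H=hsv(c);h,s,v=H[...,0],H[...,1],H[...,2]
for b,st,ce in blobs(c,(h>18)&(h<34)&(s>120)&(v>80)&(np.abs(W[...,1]+.11)<.06),3): print("yel",st,W[b].mean(0),W[b][:,2].max())
cv2.imwrite("pics/s1.png",cv2.resize(c["img"][140:270,220:380,::-1],None,fx=4,fy=4))
to((.6281,-.0988,.093,-82.7))
E
```

```text
yel [304 197   3   4   5] [ 0.47807357 -0.11896304  0.0353094 ] 0.03756658938985247
t 6.40 p [ 0.6279 -0.0981  0.0916] psi -82.68 q [-0.21  0.62  1.39  0.    1.14  1.23] F [-1.3 -0.1 -0. ] w 0.0003
(0.6281, -0.0988, 0.093, -82.7) shift [ 0.07 -0.14  0.01] turn 0.0
```

View pics/s1.png

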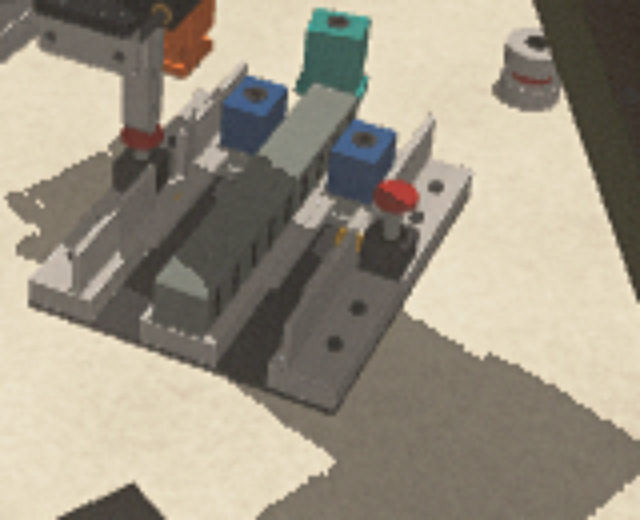

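The seized latch a holds. Latch b clicked: force is zero, its arm at about (180,195) in the crop is down, while latch a's yellow arm at (350,238) is still up. Next I grasp stop b.

```bash
python3 - <<'E'
from h import *;from g import *
p=bed(.045,-.0846);print(p)
for y in(-.0846,.05,.088):print(y,bed(.045,y))
to((*p,.13,-82.7),(*p,.049,-82.7))
E
```

```text
[ 0.59118492 -0.18879636]
-0.0846 [ 0.59118492 -0.18879636]
0.05 [ 0.57408202 -0.05528737]
0.088 [ 0.56925356 -0.01759538]
t 6.40 p [ 0.6279 -0.0981  0.0916] psi -82.68 q [-0.21  0.62  1.39  0.    1.14  1.23] F [-1.3 -0.1 -0. ] w 0.0003
(np.float64(0.5911849158042256), np.float64(-0.18879636245605574), 0.13, -82.7) shift [ 8.53 -3.84 -4.79] turn 0.0
(np.float64(0.5911849158042256), np.float64(-0.18879636245605574), 0.049, -82.7) shift [ 8.53  4.26 -4.79] turn 0.0
```

jog_arm(targets=[[0,[0,-1.5,0],0],[0,[0,-3.5,0],0],[7,[2,-4,-1.1],0],[7,[5,-4,-2.8],0],[7,[7.7,-4,-4.3],0],[7,[8.5,-3.8,-4.8],0],[7,[8.5,-3.8,-4.8],0],[7,[8.5,-3.8,-4.8],0]])

```text
time_s: 7.2
ee_pos: [0.5915, -0.1879, 0.1303]
eef_rot: [-1.57, 0.0, -1.443]
force: [0.2, 0.7, -1.4]
grip_width: 0.0451
```

```bash
python3 - <<'E'
from h import *;from g import *
p=bed(.045,-.0846)
to((*p,.049,-82.7))
E
```

```text
t 7.20 p [ 0.5915 -0.1879  0.1303] psi -82.66 q [-0.37  0.54  1.41  0.    1.19  1.08] F [ 0.2  0.7 -1.4] w 0.0451
(np.float64(0.5911849158042256), np.float64(-0.18879636245605574), 0.049, -82.7) shift [ 0.08  8.13 -0.05] turn 0.001
```

jog_arm(targets=[[7,[0,0,0],0],[7,[0.1,0,0],0],[7,[0.1,1,0],0],[7,[0.1,3,0],0],[7,[0.1,5.5,0],0],[7,[0.1,7.5,0],0],[7,[0.1,8.1,0],0],[7,[0.1,8.1,0],0],[4,[0.1,8.1,0],0],[4,[0.1,8.1,0],0]], grip_force=20)

```text
time_s: 8.2
ee_pos: [0.5918, -0.1898, 0.0501]
eef_rot: [-1.569, -0.001, -1.443]
force: [-0.5, -0.7, -0.1]
grip_width: 0.0572
```

jog_arm(targets=[[4,[0,0,0],0],[4,[0,0,0],0],[4,[0,0,0],0]])

```text
time_s: 8.5
ee_pos: [0.5916, -0.1899, 0.0497]
eef_rot: [-1.57, -0.001, -1.443]
force: [-0.5, -0.9, 5.7]
grip_width: 0.044
```

```bash
python3 - <<'E'
from h import *;from g import *
to((*bed(.045,.088),.049,-82.7))
E
```

```text
t 8.50 p [ 0.5916 -0.1899  0.0497] psi -82.68 q [-0.37  0.64  1.46 -0.    1.04  1.07] F [-0.5 -0.9  5.7] w 0.0440
(np.float64(0.5692535643596326), np.float64(-0.017595381665016632), 0.049, -82.7) shift [-17.38   0.07  -0.02] turn 0.0
```

jog_arm(targets=[[4,[-0.3,-0.05,0],0],[4,[-1.2,-0.05,0],0],[4,[-2.5,-0.05,0],0],[4,[-4,-0.05,0],0]])

```text
time_s: 8.9
ee_pos: [0.5862, -0.1497, 0.0497]
eef_rot: [-1.57, -0.001, -1.443]
force: [0.5, -4.9, 2.8]
grip_width: 0.0444
```

Sliding freely; continue.

jog_arm(targets=[[4,[-1.5,0,0],0],[4,[-3,0,0],0],[4,[-4.5,0,0],0],[4,[-6,0,0],0],[4,[-7.5,0,0],0],[4,[-9,0,0],0],[4,[-10.5,0,0],0],[4,[-12,0,0],0],[4,[-13.2,0,0],0],[4,[-13.2,0,0],0]])

```text
time_s: 9.9
ee_pos: [0.569, -0.0166, 0.0497]
eef_rot: [-1.571, 0.001, -1.442]
force: [-1.8, 6.5, 6.5]
grip_width: 0.0436
```

```bash
python3 - <<'E'
from h import *;from g import *
c=snap("side","side2");W=cloud(c);H=hsv(c);h,s,v=H[...,0],H[...,1],H[...,2]
for b,st,ce in blobs(c,(h>100)&(h<125)&(s>100)&(v>40)&(np.abs(W[...,0]-.55)<.12),10): print("blue",st,W[b].mean(0),W[b][:,2].max())
cv2.imwrite("pics/s2.png",cv2.resize(c["img"][140:290,200:380,::-1],None,fx=4,fy=4))
to((*bed(.045,.086),.049,-82.7),(*bed(.045,.086),.13,-82.7))
E
```

```text
blue [303 170  16  11  75] [ 0.49960432 -0.18377563  0.06545255] 0.06916178948373075
blue [162 271  25  19 197] [0.54466696 0.31489154 0.06407431] 0.06686244570382371
t 9.95 p [ 0.569  -0.0168  0.0497] psi -82.61 q [-0.09  0.54  1.62  0.    0.98  1.35] F [-1.   6.3  7.1] w 0.0439
(np.float64(0.5695076935768353), np.float64(-0.019579170550196687), 0.049, -82.7) shift [0.28 0.07 0.01] turn 0.002
(np.float64(0.5695076935768353), np.float64(-0.019579170550196687), 0.13, -82.7) shift [ 0.28 -8.03  0.01] turn 0.002
```

View pics/s2.png

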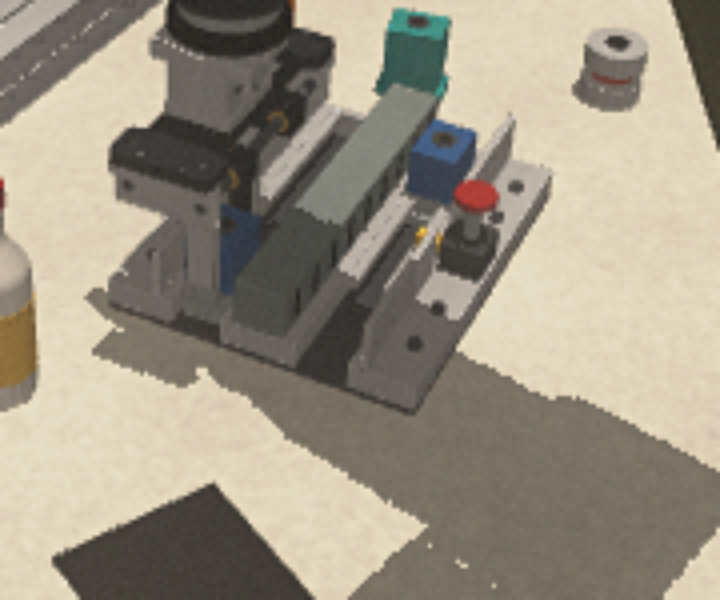

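The stop is at the open end, about bed y 89 mm, with the gripper holding it at (230,250) in the crop. Lift it.

jog_arm(targets=[[4,[0.1,0,0],0],[4,[0.1,-0.3,0],0],[4,[0.1,-1,0],0],[4,[0.1,-2.5,0],0],[4,[0.1,-4.5,0],0],[4,[0.1,-6.5,0],0],[4,[0.1,-8.5,0],0],[4,[0.1,-10,0],0],[4,[0.1,-10,0],0]], grip_force=30)

```text
time_s: 10.85
ee_pos: [0.5703, -0.0201, 0.1523]
eef_rot: [-1.567, -0.001, -1.443]
force: [-0.3, 0.4, -5.2]
grip_width: 0.0437
```

```bash
python3 - <<'E'
from h import *;from g import *
c=snap("side","side3");W=cloud(c)
cv2.imwrite("pics/s3.png",cv2.resize(c["img"][110:290,180:380,::-1],None,fx=3,fy=3))
to((.4479,.1952,.15,-82.7),(.4479,.1952,.049,-82.7))
E
```

```text
t 10.90 p [ 0.5697 -0.0201  0.1506] psi -82.68 q [-0.1   0.41  1.55  0.    1.18  1.34] F [-0.5  0.6 -5.4] w 0.0439
(0.4479, 0.1952, 0.15, -82.7) shift [-22.9    0.06  -9.34] turn 0.0
(0.4479, 0.1952, 0.049, -82.7) shift [-22.9   10.16  -9.34] turn 0.0
```

View pics/s3.png

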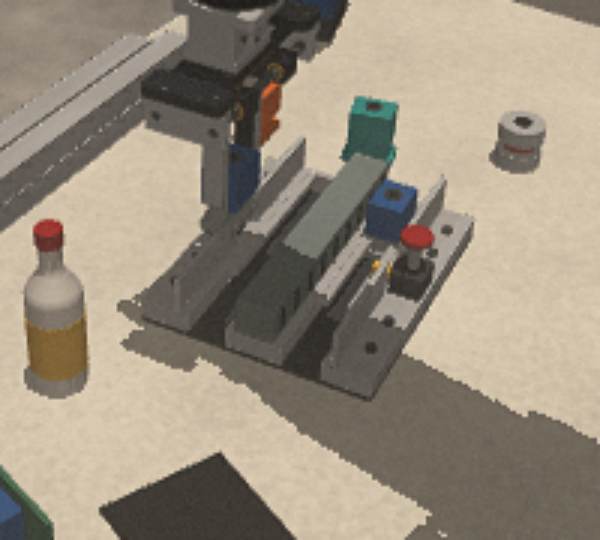

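The stop hangs upright in the jaws, clear of the bed, at about (240,180). Carry it to the mat.

jog_arm(targets=[[4,[-1,0,-0.4],0],[4,[-3.5,0,-1.4],0],[4,[-7,0,-2.9],0],[4,[-10.5,0,-4.3],0],[4,[-14,0,-5.7],0],[4,[-17.5,0,-7.1],0],[4,[-20.5,0,-8.4],0],[4,[-22.4,0,-9.1],0],[4,[-22.9,0,-9.3],0],[4,[-22.9,0,-9.3],0]])

```text
time_s: 11.9
ee_pos: [0.4473, 0.1956, 0.1489]
eef_rot: [-1.572, -0.0, -1.442]
force: [-0.7, -0.8, -5.6]
grip_width: 0.0437
```

jog_arm(targets=[[4,[0,0.5,0],0],[4,[0,2,0],0],[4,[0,4,0],0],[4,[0,6,0],0],[4,[0,7.5,0],0],[4,[0,8.7,0],0],[4,[0,9.3,0],0],[4,[0,9.5,0],0],[4,[0,9.5,0],0]])

```text
time_s: 12.8
ee_pos: [0.4483, 0.1951, 0.0546]
eef_rot: [-1.571, 0.0, -1.443]
force: [0.1, 0.5, -5.7]
grip_width: 0.044
```

```bash
python3 - <<'E'
from h import *;from g import *
to((.4479,.1952,.0487,-82.7))
E
```

```text
t 12.80 p [0.4483 0.1951 0.0546] psi -82.69 q [ 0.34  0.39  1.85 -0.    0.91  1.78] F [ 0.1  0.5 -5.7] w 0.0440
(0.4479, 0.1952, 0.0487, -82.7) shift [-0.01  0.59 -0.04] turn 0.0
```

jog_arm(targets=[[4,[0,0.1,0],0],[4,[0,0.2,0],0],[4,[0,0.3,0],0],[4,[0,0.4,0],0],[4,[0,0.5,0],0],[4,[0,0.5,0],0]])

```text
time_s: 13.4
ee_pos: [0.448, 0.1952, 0.0493]
eef_rot: [-1.571, -0.0, -1.443]
force: [0.2, 0.5, -5.3]
grip_width: 0.044
```

jog_arm(targets=[[4,[0,0.05,0],0],[4,[0,0.05,0],0]])

```text
time_s: 13.6
ee_pos: [0.4481, 0.1952, 0.0489]
eef_rot: [-1.571, -0.0, -1.443]
force: [-0.2, -0.3, -5.3]
grip_width: 0.0437
```

jog_arm(targets=[[4,[0,0.05,0],0],[4,[0,0.05,0],0]])

```text
time_s: 13.8
ee_pos: [0.4481, 0.1952, 0.0486]
eef_rot: [-1.571, 0.0, -1.443]
force: [-0.9, -0.7, -1.3]
grip_width: 0.0437
```

jog_arm(targets=[[4,[0,0.05,0],0],[4,[0,0.05,0],0]])

```text
time_s: 14.0
ee_pos: [0.4482, 0.1953, 0.0486]
eef_rot: [-1.57, 0.0, -1.443]
force: [-5.6, -1.9, 7.6]
grip_width: 0.0441
```

jog_arm(targets=[[4.6,[0,0,0],0],[5.5,[0,0,0],0],[7,[0,0,0],0],[7,[0,0,0],0],[7,[0,0,0],0],[7,[0,-0.5,0],0],[7,[0,-2,0],0],[7,[0,-4.5,0],0],[7,[0,-7.5,0],0],[7,[0,-9,0],0]])

```text
time_s: 15.0
ee_pos: [0.4487, 0.1955, 0.1406]
eef_rot: [-1.568, 0.001, -1.443]
force: [0.2, 0.9, 0.4]
grip_width: 0.0704
```

jog_arm(targets=[[7,[0,-1,0],-0.08],[7,[0,-1,0],-0.2],[7,[0,-1,0],-0.34],[7,[0,-1,0],-0.48],[7,[0,-1,0],-0.62],[7,[0,-1,0],-0.76],[7,[0,-1,0],-0.9],[7,[0,-1,0],-1.04],[7,[0,-1,0],-1.18],[7,[0,-1,0],-1.31]])

```text
time_s: 16.0
ee_pos: [0.4481, 0.1952, 0.1483]
eef_rot: [-1.571, -0.0, -0.127]
force: [0.7, 0.3, -0.1]
grip_width: 0.0702
```

jog_arm(targets=[[7,[0,0,0],-0.12],[7,[0,0,0],-0.22],[7,[0,0,0],-0.26],[7,[0,0,0],-0.26],[7,[0,0,0],-0.26]])

```text
time_s: 16.5
ee_pos: [0.4481, 0.1952, 0.1482]
eef_rot: [-1.571, -0.0, 0.126]
force: [0.8, -0.7, -0.5]
grip_width: 0.0695
```

```bash
python3 - <<'E'
from h import *;from g import *
for n in("side","top"):
    c=snap(n,n+"4");W=cloud(c);H=hsv(c);h,s,v=H[...,0],H[...,1],H[...,2]
    for b,st,ce in blobs(c,(h>100)&(h<125)&(s>100)&(v>35)&(W[...,0]<.7),10):
        zt=np.percentile(W[b][:,2],90);print(n,"blue",st,W[b].mean(0).round(4),zt.round(4),rect(W,b&(W[...,2]>zt-.006)))
cv2.imwrite("pics/s4.png",cv2.resize(load("side4")["img"][130:340,100:380,::-1],None,fx=2.5,fy=2.5))
to((.4482,.1953,.0486,7.3))
E
```

```text
side blue [303 170  16  11  78] [ 0.4996 -0.1842  0.0651] 0.0667 ((0.5001514554023743, -0.18466301262378693), (0.03244682401418686, 0.04223887622356415), 6.80219030380249)
side blue [ 95 255  32  37 495] [0.693  0.3616 0.028 ] 0.0481 ((0.6924358010292053, 0.3547917902469635), (0.014881184324622154, 0.07646025717258453), 0.14172418415546417)
side blue [162 271  25  19 197] [0.5445 0.3148 0.0641] 0.0657 ((0.5455692410469055, 0.3141319453716278), (0.042476456612348557, 0.033672042191028595), 75.4287109375)
top blue [114 150  27   8 139] [0.6938 0.3577 0.036 ] 0.0502 ((0.6937175393104553, 0.35541054606437683), (0.011460904031991959, 0.06905604898929596), 0.8504005074501038)
top blue [125 195  14  13  94] [0.5499 0.3206 0.0775] 0.0676 ((0.5240230560302734, 0.2670787572860718), (0.15046972036361694, 0.03491387888789177), 67.32887268066406)
top blue [311 218  19  14 187] [ 0.4994 -0.1849  0.0638] 0.0679 ((0.49976804852485657, -0.1856546700000763), (0.03232550248503685, 0.0436122864484787), 7.648200035095215)
top blue [175 234  10  13  95] [0.4498 0.184  0.0646] 0.067 ((0.44940659403800964, 0.1855727732181549), (0.0323883555829525, 0.02250031940639019), 10.399667739868164)
t 16.60 p [0.4481 0.1952 0.1481] psi 7.21 q [0.34 0.25 1.78 0.   1.12 0.21] F [-0.1  0.2 -0.6] w 0.0697
(0.4482, 0.1953, 0.0486, 7.3) shift [0.01 9.95 0.01] turn -0.002
```

View pics/s4.png

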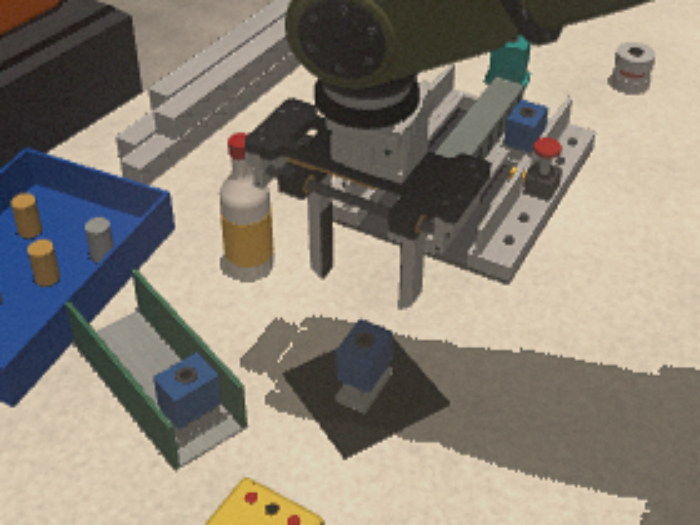

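The stop stands upright on the mat at (363,360) with the jaws turned 90° above it. Now I grip it by its 34 mm faces.

jog_arm(targets=[[7,[0,0.8,0],0],[7,[0,2.5,0],0],[7,[0,5,0],0],[7,[0,7.5,0],0],[7,[0,9.3,0],0],[7,[0,9.9,0],0],[7,[0,9.9,0],0],[3,[0,9.9,0],0],[3,[0,9.9,0],0],[3,[0,9.9,0],0]], grip_force=25)

```text
time_s: 17.6
ee_pos: [0.4484, 0.1953, 0.0497]
eef_rot: [-1.571, -0.001, 0.127]
force: [-0.8, 0.2, -0.6]
grip_width: 0.0494
```

jog_arm(targets=[[3,[0,0,0],0],[3,[0,0,0],0],[3,[0,0,0],0]])

```text
time_s: 17.9
ee_pos: [0.4482, 0.1953, 0.0492]
eef_rot: [-1.571, -0.001, 0.127]
force: [0.1, -0.5, 2.9]
grip_width: 0.0341
```

jog_arm(targets=[[3,[0,-0.3,0],0],[3,[0,-1,0],0],[3,[0,-2.5,0],0],[3,[0,-4.5,0],0],[3,[0,-6.5,0],0],[3,[0,-8.5,0],0],[3,[0,-10,0],0],[3,[0,-10.5,0],0],[3,[0,-10.5,0],0]])

```text
time_s: 18.8
ee_pos: [0.4481, 0.1952, 0.1543]
eef_rot: [-1.571, -0.001, 0.127]
force: [-0.1, 0.5, -6.0]
grip_width: 0.0338
```

```bash
python3 - <<'E'
from h import *;from g import *
# channel refit from wall tops, both cameras
for n in("top0","side0"):
    c=load(n);W=cloud(c);H=hsv(c);h,s,v=H[...,0],H[...,1],H[...,2]
    m=(h>50)&(h<85)&(s>60)&(v<130)&(np.abs(W[...,0]-.6)<.12)&(np.abs(W[...,1]-.3)<.1)&(W[...,2]>.049)&(W[...,2]<.062)
    print(n,rect(W,m),W[m].mean(0))
to((.6331,.2896,.152,-15.6))
E
```

```text
top0 ((0.6032376289367676, 0.2976246774196625), (0.07183510810136795, 0.17419981956481934), 74.51457977294922) [0.60156115 0.29429965 0.05377372]
side0 ((0.6020609736442566, 0.29844218492507935), (0.07154431194067001, 0.17772001028060913), 74.63017272949219) [0.60105608 0.30297092 0.054379  ]
t 18.80 p [0.4481 0.1952 0.1543] psi 7.28 q [ 0.34  0.24  1.77 -0.    1.13  0.21] F [-0.1  0.5 -6. ] w 0.0338
(0.6331, 0.2896, 0.152, -15.6) shift [19.55  0.23  7.01] turn 0.399
```

jog_arm(targets=[[3,[0.8,0,0.3],0.03],[3,[3,0,1.1],0.1],[3,[6,0,2.1],0.18],[3,[9,0,3.2],0.26],[3,[12,0,4.3],0.32],[3,[15,0,5.4],0.37],[3,[17.7,0,6.3],0.397],[3,[19.2,0,6.9],0.397],[3,[19.6,0,7],0.397],[3,[19.6,0,7],0.397]])

```text
time_s: 19.8
ee_pos: [0.6332, 0.2892, 0.1523]
eef_rot: [-1.572, 0.002, -0.27]
force: [-0.0, 1.1, -5.3]
grip_width: 0.0337
```

jog_arm(targets=[[3,[0,0,0],0],[3,[0,0,0],0]])

```text
time_s: 20.0
ee_pos: [0.6331, 0.2892, 0.1541]
eef_rot: [-1.571, 0.0, -0.27]
force: [-0.8, -0.5, -5.1]
grip_width: 0.034
```

```bash
python3 - <<'E'
from h import *;from g import *
to((.6334,.2895,.0492,-15.45))
E
```

```text
t 20.00 p [0.6331 0.2892 0.1541] psi -15.47 q [0.38 0.69 1.12 0.   1.34 0.65] F [-0.8 -0.5 -5.1] w 0.0340
(0.6334, 0.2895, 0.0492, -15.45) shift [ 0.02 10.49  0.04] turn -0.0
```

jog_arm(targets=[[3,[0,0.5,0],0],[3,[0,1.8,0],0],[3,[0,3,0],0],[3,[0,4,0],0],[3,[0,4.5,0],0],[3,[0,4.5,0],0]])

```text
time_s: 20.6
ee_pos: [0.6333, 0.2893, 0.1077]
eef_rot: [-1.572, 0.001, -0.27]
force: [-0.1, -0.3, -4.0]
grip_width: 0.0337
```

```bash
python3 - <<'E'
from h import *;from g import *
c=snap("side","side5")
cv2.imwrite("pics/s5.png",cv2.resize(c["img"][170:330,90:270,::-1],None,fx=4,fy=3.7))
to((.6334,.2895,.0492,-15.45))
E
```

```text
t 20.65 p [0.6336 0.2895 0.1086] psi -15.47 q [ 0.38  0.73  1.16 -0.    1.26  0.65] F [ 0.7 -0.4 -5.8] w 0.0336
(0.6334, 0.2895, 0.0492, -15.45) shift [-0.02  5.94 -0.  ] turn -0.0
```

View pics/s5.png

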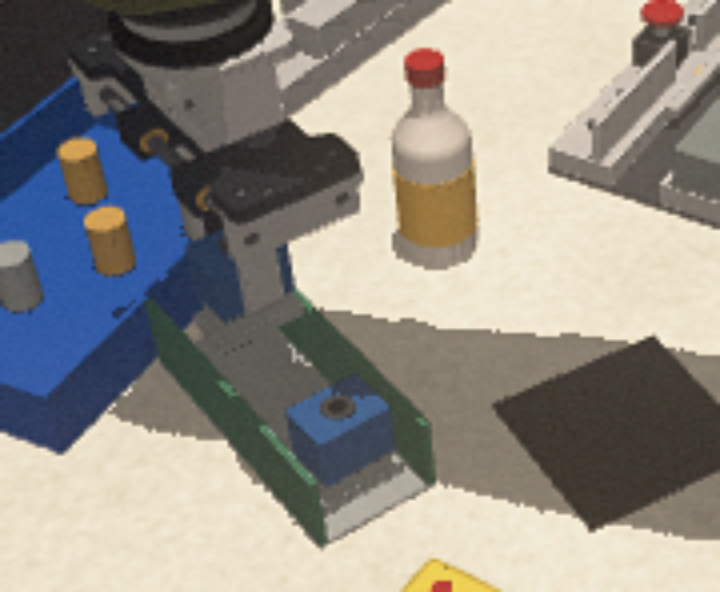

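The stop (about (240,270)) hangs over the free part, aligned between the walls, and the far tray and spray bottle are clear. Lower it.

jog_arm(targets=[[3,[0,0.5,0],0],[3,[0,1.5,0],0],[3,[0,2.5,0],0],[3,[0,3.5,0],0],[3,[0,4.3,0],0],[3,[0,4.9,0],0],[3,[0,5.3,0],0],[3,[0,5.4,0],0],[3,[0,5.5,0],0],[3,[0,5.5,0],0]])

```text
time_s: 21.65
ee_pos: [0.6338, 0.2895, 0.0542]
eef_rot: [-1.57, -0.0, -0.27]
force: [-0.3, -0.1, -5.0]
grip_width: 0.0336
```

jog_arm(targets=[[3,[0,0.1,0],0],[3,[0,0.2,0],0],[3,[0,0.3,0],0],[3,[0,0.3,0],0]])

```text
time_s: 22.05
ee_pos: [0.6335, 0.2895, 0.0508]
eef_rot: [-1.571, 0.0, -0.27]
force: [-0.1, -0.7, -5.1]
grip_width: 0.0339
```

jog_arm(targets=[[3,[0,0.05,0],0],[3,[0,0.05,0],0]])

```text
time_s: 22.25
ee_pos: [0.6336, 0.2895, 0.0504]
eef_rot: [-1.571, 0.0, -0.27]
force: [0.5, -1.0, -4.6]
grip_width: 0.0338
```

jog_arm(targets=[[3,[0,0.05,0],0],[3,[0,0.1,0],0],[3,[0,0.1,0],0]])

```text
time_s: 22.55
ee_pos: [0.6336, 0.2895, 0.0494]
eef_rot: [-1.571, 0.0, -0.27]
force: [-1.2, -0.9, -5.5]
grip_width: 0.0338
```

jog_arm(targets=[[3,[0,0.05,0],0],[3,[0,0.05,0],0]])

```text
time_s: 22.75
ee_pos: [0.6337, 0.2895, 0.0493]
eef_rot: [-1.571, -0.0, -0.27]
force: [-2.3, 0.3, -0.8]
grip_width: 0.0339
```

It has touched the floor. Release and retreat.

jog_arm(targets=[[3.7,[0,0,0],0],[4.3,[0,0,0],0],[5,[0,0,0],0],[5,[0,0,0],0],[5,[0,-0.5,0],0],[5,[0,-2,0],0],[5,[0,-4.5,0],0],[5,[0,-8,0],0],[5,[0,-11.5,0],0],[5,[0,-14,0],0]])

```text
time_s: 23.75
ee_pos: [0.634, 0.2896, 0.1933]
eef_rot: [-1.569, -0.003, -0.27]
force: [-0.3, 0.2, 0.5]
grip_width: 0.0502
```

jog_arm(targets=[[5,[-1,-1,-1],0],[5,[-4,-2,-3],0],[5,[-7.5,-2,-6],0],[5,[-11,-2,-9],0],[5,[-14,-2,-12],0],[5,[-17,-2,-15],0],[5,[-19.5,-2,-17.5],0],[5,[-20,-2,-18],0],[5,[-20,-2,-18],0]])

```text
time_s: 24.65
ee_pos: [0.3929, 0.1693, 0.2104]
eef_rot: [-1.569, -0.002, -0.27]
force: [0.2, 1.2, -0.5]
grip_width: 0.05
```

```bash
python3 - <<'E'
from h import *;from g import *
for n in("side","top"):
    c=snap(n,n+"6");W=cloud(c);H=hsv(c);h,s,v=H[...,0],H[...,1],H[...,2]
    for b,st,ce in blobs(c,(h>100)&(h<125)&(s>100)&(v>35)&(W[...,0]<.7)&(W[...,2]>.05)&(W[...,2]<.08),10):
        print(n,"blue",st,rect(W,b))
cv2.imwrite("pics/f.png",np.hstack([cv2.resize(load("side6")["img"][170:330,90:290,::-1],(500,400)),cv2.resize(load("top6")["img"][130:270,100:200,::-1],(286,400))]))
to((.6334,.2895,.0492,-15.45))
E
```

```text
side blue [307 170  12   7  30] ((0.5011715292930603, -0.19936199486255646), (0.018953077495098114, 0.03231769800186157), 79.7535629272461)
side blue [140 248  24  20 186] ((0.6327797770500183, 0.29047057032585144), (0.04293838143348694, 0.03480229899287224), 72.34147644042969)
side blue [162 271  25  19 198] ((0.5455427169799805, 0.3136650323867798), (0.04280819371342659, 0.03483913838863373), 75.86640930175781)
top blue [137 165  20  16 192] ((0.6329070329666138, 0.2901451885700226), (0.04430171102285385, 0.03384757786989212), 74.97283172607422)
top blue [125 196  21  16 193] ((0.5451177954673767, 0.31422168016433716), (0.045634299516677856, 0.03371936082839966), 75.012939453125)
top blue [311 218  19  14 184] ((0.4997997283935547, -0.1852066069841385), (0.03246164321899414, 0.043794531375169754), 8.679165840148926)
t 24.75 p [0.3938 0.1698 0.2097] psi -15.47 q [0.32 0.04 1.86 0.   1.24 0.59] F [ 0.8  0.1 -0.1] w 0.0502
(0.6334, 0.2895, 0.0492, -15.45) shift [19.9  16.05 17.93] turn -0.0
```

View pics/f.png

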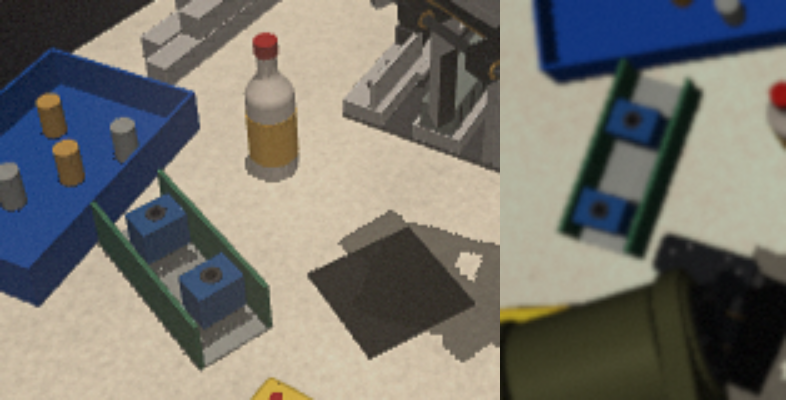

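Both stops stand upright and crosswise in the channel, the new one at about (158,222) and the stored one at (213,285). The mat is empty and the arm is clear.

```bash
python3 -c "
from station import ctrl
print(ctrl.hand_in())"
```

```text
the job is handed in; nothing more can be done
None
```

The job is done and handed in at about 25 s of the 72 s allowed.

- **Latches:** Latch a held a measured 10–12 N at 10 mm of travel without clicking, so it is the seized one. Latch b clicked: the force fell to zero and its yellow arm was down in the picture. I pressed b about 1 to 1.5 mm past 10 mm of travel. The wrist readings there were only about 7 N just before the click, below the roughly 12 N that the 1.2 N/mm spring rate would give. I did not resolve that difference; even by spring rate the press stayed within about 14 N.
- **Stop b:** I slid it to the open end, lifted it out, stood it upright on the mat and let go. I then gripped it again by its 34 mm faces and lowered it until the weight came off the gripper.
- **Last checks:** Both cameras put the stop upright at (0.633, 0.290), within about 1 mm of the free place. It is aligned with the channel to within about 2°. The stored stop had not moved (under 1 mm), and stop a was unmoved in the top view. The side view of stop a was partly hidden by the gripper, so its reading there was off. The arm ended clear of everything.
- **Not re-measured:** I looked at the spray bottle only in the last picture, and I did not check the multimeter, the coupling or latch a's arm again at the end.

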